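Seat a lath against the rail of a glue-up jig

TASK

Get the laminated lath ready for clamping in the glue-up jig: push it at two points, under the two spring rollers, until its whole long edge lies flat against the rail's wooden facing, and have its left end touching the steel end stop. With the lath at the stop, finish by pressing it firmly home against the facing (about 10 N), but the wood is soft, so never press it against the facing or the stop with more than 15 N. Let go of it there and do not disturb the things lying around.

Things in the scene. Friction and masses are not known exactly. Their poses are not given: they have to be found in the camera images.
- jig: white-faced plywood board lying on the bench, 300 (x) by 500 (y) by 18 mm thick, fixed. Origin: centre of its underside, on the bench top
- rail: aluminium angle rail, 440 mm long along own y. Origin: mid-length, on the board's top, in the front face of its upright leg; -x towards the lath, +y towards the stop. In front of it, parallel, locked on brass jack screws: a brown wooden facing, 350 long, 24 high, its face 18 to 38 mm in front (-x) of the origin, setting not measured: find it by touch (lath centre then 38 to 58 mm in front)
- stop: dark steel end stop block fixed on the board near the left (+y) end of the rail, 64 (x) by 28 (y) by 24 mm high. Origin: on the board's top, at the middle of the face that the lath's end must touch; own axes parallel to the rail's, the lath comes from -y
- holddown_left_roller (a point): left (+y) hold-down: free black rubber roller (20 mm diameter, 20 mm long, axis along the rail) on a vertical spring plunger under a blue arm (20 mm wide, with knob up to 90 mm above the bench). Point: underside of the roller at rest, 2.5 mm below the lath's top; it does not move with the plunger. Lath entering: about 2 N push per roller; then each presses it down with 2 to 3 N
- holddown_right_roller (a point): right (-y) hold-down, the same as the left one. Point: underside of its roller at rest
- lath: pale softwood lath with a dark glue line, 40 (x) by 340 (y) by 20 mm high, 0.11 to 0.23 kg, loose on the board on the rail's -x side, skewed up to 0.13 rad, in front of the rollers and about 15 to 70 mm short of the stop. Origin: centre of its underside; +y along it, towards the stop
- lath_end (a point): middle of the lath's left (+y) end face, the one that must touch the end stop
- cartridge: twin adhesive cartridge lying on the bench left of the board, about 205 by 92 by 44 mm; leave alone
- marker: blue marker pen, 130 mm long, 13 mm thick, on the bench in front of the board; leave alone
- pencil: yellow pencil, 168 mm long, 7 mm thick, on the bench in front of the board; leave alone
- offcut: brown wood offcut, 45 by 30 by 20 mm, on the board's near left corner; leave alone

How it is judged:
On the way:
1. the lath lies parallel to the rail (within 0.007 rad) and at the end stop (within 2 mm), and is being pressed against the facing with at least 5 N (angle between the y axis of lath and the y axis of rail, either way round below 0.007 rad and y of lath_end in the frame of stop above -0.002 m and angle between lath's own z axis and vertical below 0.03 rad and height (world z) of lath below 0.021 m and contact force between lath and rail above 5 N), for 0.3 s.
At the end, for the whole second after the job is handed in: Pressed home with 5 N or more for 0.3 s when parallel and at the stop; now flat on the board, at rest, let go, parallel to the rail within 0.007 rad (2 mm over its length), touching the facing (0.05 N or more), its left end within 2 mm of the stop (angle between the y axis of lath and the y axis of rail, either way round below 0.007 rad and y of lath_end in the frame of stop above -0.002 m and angle between lath's own z axis and vertical below 0.03 rad and height (world z) of lath below 0.021 m and contact force between each of lath, lath and rail above 0.05 N and linear speed of lath below 0.005 m/s and contact force between the fingers and lath below 0.1 N).
It fails at once if the lath pressed against the rail's facing with more than 15 N (contact force between lath and rail above 15 N).
It fails at once if the lath pressed against the end stop with more than 15 N (contact force between lath and stop above 15 N).
It fails at once if the cartridge, marker, pencil or offcut moved by more than 15 mm (distance of any of cartridge, marker, pencil, offcut from where it was at the start of the episode above 0.015 m).
It also fails if it takes over 72 s, if anything falls off the work surface, if the arm or the gripper's body presses on something with over 40 N, if the wrist force passes 120 N, or if a joint passes its speed limit or range.

ROBOT

A 6-joint arm with a two-finger parallel gripper is mounted at the origin on the work surface. World frame = base frame: x ahead of the robot, y to its left, z up, the work surface at z = 0. Lengths are in m, angles in rad, forces in N, time in s.
With the tool pointing down it reaches from about 0.425 to 0.95 m from the base axis. Payload 3.5 kg.
Tool frame: the origin (TCP) lies between the finger pads; the fingertips stand 22 mm ahead of it and the grasp point (between the pads) lies 3 mm ahead of it (ctrl.nose_length is the z of the fingertips in the tool frame, in m); z points along the fingers, y is the line along which they close (so a half turn about z gives the same grasp; the last joint's range is limited). The gripper opens to 85 mm and grips with 20 to 120 N. Pads are 22 mm wide; open, the fingers measure 114 mm over their backs; the gripper's body (76 mm by 85 mm) begins 54 mm behind the grasp point. The pads swing forward as they close: fully open they stand 13 mm farther back than shut.
Start: joints at [-1.283, 0.286, 1.577, -0, 1.279, -0.15], TCP at [0.286, -0.611, 0.253] pointing down, gripper open.
Joint ranges: [-2.77, 2.77], [-0.9, 2.22], [0.21, 2.48], [-1.53, 4.67], [0.24, 2.81], [-2.84, 2.84]. Speed limits (rad/s): [2.79, 2.79, 3.14, 3.14, 3.14, 3.14].

INTERFACE

Orientations are given as a unit quaternion [x, y, z, w].
In Python, from plant import ctrl gives the robot as it stands. The module is installed in compiled form; this text tells all that it offers.
- The arm moves only by the tool send_rows, never from a script. Its argument "rows" is text: rows parted by semicolons, each of 7 numbers parted by spaces: the turn, a rotation vector about the tool's x, y, z in degrees, then the shift along the tool's x, y, z in mm, then the opening, from -1 (shut) to 1 (fully open). A call has 1 to 8 rows; each row is the pose to reach, as a shift and turn from the pose commanded when the call began, along the tool's axes at that moment; what a row does not reach only later rows make up. A row lasts 1/8 s, in which the tool goes at most 62.5 mm and 10.7 degrees, less where a joint would pass 70% of its speed; a pose out of reach is approached as far as the arm can. A call with a gripper value outside its range is refused whole. The fingers move at their own pace and stop on an object; "grip_force" is the grip in N (left out, the last holds). Time passes only in rows, so rows that repeat a pose let the fingers close. It gives the time, the measured TCP pose, the force, the opening and the grip force at its end, in the units of the state.
- ctrl.get_state(): the state, without advancing time (a new reading comes with each control period).
- ctrl.read_camera(name): name is "scene" or "side" or "wrist"; returns a dict with "color" (420x560x3 uint8, red, green, blue), "fx", "fy", "cx", "cy" (pixels), "extrinsics" (4x4, takes a point from world to camera coordinates). Camera axes: x right, y down, z forward; pixel columns grow to the right and rows downward; lengths in m; the calibration is good to about 2 mm. A picture is of the moment at which its call begins. There is no depth.
- ctrl.sign_off(): hands the job in; it is judged then, once.
Trained networks look in a picture, given as the dict that the camera call returned (one of the last four; its "shot" number tells which), for a name from the list of things; names that differ only in an ending like _2 or _b are one class to them, and where a whole thing is asked for, a point or a joint stands for the part that bears it (a point fixed in the world has none). Each returns a list of dicts, best first, with "p" (0 to 1); they miss things now and then, are a little off and sometimes report something else, mostly with a low value. They report only what shows in the picture. A call takes as long as a camera call.
- ctrl.look_for(picture, target): "position" ([x, y, z] in m, in the coordinates of the camera as it stood for that picture, good to about 4 mm: the middle of the surface that is visible of it).
The state is a dict: "time": time; "qpos": joint angles; "dq": joint speeds; "joint_efforts": joint torques, N m; "eef_pos": TCP position; "tcp_rot": TCP orientation; "contact_force": force on the tool from outside, world axes, zero at the start; "wrist_torque": the same for the moment, N m; "opening": opening from 0.0 (shut) to 1.0 (fully open); "finger_force": force on a finger pad.
Only numpy, scipy, OpenCV 4.12 (cv2) and the standard library are available. Lean on these libraries where they do the work, as an engineer would, in place of code of your own. Each camera call takes 0.05 s, during which the arm holds its last target. There are 200 camera calls.

## Working session

There is one attempt and no reset: what is moved stays moved. The work goes in short steps, Python scripts to look and compute and a tool call to move; the robot and the scene stay as the last step left them, time stands still between calls to the robot, and variables do not carry over. Pictures are saved under pics/ and viewed, at most 10 in all, crops included, and the job is handed in when it is done.

Besides the shell and the picture viewer there is one more tool, called after "Request:" by a JSON object that holds its "op" and its "data". send_rows: Moves the arm, as the interface text tells. Its arguments: {"type":"object","properties":{"rows":{"type":"string"},"grip_force":{"type":"number"}},"required":["rows"]}

```bash
mkdir -p pics
cat > h.py <<'E'
import numpy as np, cv2
from plant import ctrl
def shot(n,f=None):
    p=ctrl.read_camera(n)
    if f: cv2.imwrite('pics/'+f,p['color'][:,:,::-1])
    return p
def world(p,v):
    E=np.array(p['extrinsics']); return E[:3,:3].T@(np.array(v)-E[:3,3])
def pix(p,u,v,z):
    E=np.array(p['extrinsics']);R=E[:3,:3].T;c=-R@E[:3,3]
    d=R@np.array([(u-p['cx'])/p['fx'],(v-p['cy'])/p['fy'],1]);return c+d*(z-c[2])/d[2]
def proj(p,w):
    E=np.array(p['extrinsics']);q=E[:3,:3]@np.array(w)+E[:3,3]
    return [p['cx']+p['fx']*q[0]/q[2],p['cy']+p['fy']*q[1]/q[2]]
E
python3 - <<'E'
from h import *
np.set_printoptions(precision=4,suppress=True)
s=ctrl.get_state();print(s['time'],s['eef_pos'],s['tcp_rot'],s['contact_force'],ctrl.nose_length)
for c in ['scene','side']:
    p=shot(c,c+'0.png')
    E=np.array(p['extrinsics']);print(c,-E[:3,:3].T@E[:3,3])
    for t in ['jig','rail','stop','holddown_left_roller','holddown_right_roller','lath','lath_end','cartridge','marker','pencil','offcut']:
        r=ctrl.look_for(p,t)
        for q in r[:2]: print(t,round(q['p'],2),world(p,q['position']),np.array(proj(p,world(p,q['position']))).round())
E
```

```text
0.0 [ 0.286  -0.6107  0.2519] [ 0.9761  0.2172 -0.0001 -0.0012] [-0.412  -0.0657  0.1431] 0.022
scene [1.1903 0.1026 0.6206]
jig 0.63 [0.5937 0.0439 0.0169] [227. 269.]
rail 0.63 [0.6742 0.0252 0.0225] [214. 305.]
rail 0.52 [ 0.5527 -0.0015  0.0342] [200. 247.]
stop 0.77 [0.6519 0.2143 0.0425] [334. 278.]
holddown_left_roller 0.96 [0.7095 0.1014 0.072 ] [263. 298.]
holddown_right_roller 0.89 [ 0.6935 -0.0316  0.0742] [170. 294.]
holddown_right_roller 0.33 [ 0.554  -0.0006  0.0342] [200. 247.]
lath 0.91 [ 0.5568 -0.0018  0.0381] [199. 247.]
lath_end 0.71 [ 0.5543 -0.0006  0.033 ] [200. 248.]
cartridge 0.68 [0.5554 0.0003 0.0332] [201. 248.]
marker 0.57 [0.4223 0.151  0.0081] [283. 206.]
pencil 0.72 [ 0.4029 -0.0891  0.008 ] [161. 207.]
pencil 0.42 [0.4198 0.1511 0.0073] [283. 206.]
offcut 0.71 [0.5281 0.2569 0.04  ] [347. 226.]
offcut 0.19 [ 0.5588 -0.0028  0.0376] [198. 248.]
side [ 0.3167 -0.3879  0.7126]
jig 0.86 [ 0.5223 -0.0528  0.0185] [310. 302.]
rail 0.94 [ 0.6616 -0.0547  0.0336] [383. 267.]
stop 0.96 [0.6326 0.2154 0.0417] [296. 168.]
stop 0.33 [0.6822 0.1004 0.0717] [349. 187.]
holddown_left_roller 0.78 [0.6819 0.1013 0.07  ] [348. 188.]
holddown_left_roller 0.26 [0.6323 0.216  0.0406] [296. 168.]
holddown_right_roller 0.61 [ 0.6639 -0.0418  0.0788] [384. 245.]
lath 0.85 [ 0.5412 -0.0381  0.0362] [316. 285.]
lath_end 0.79 [ 0.536  -0.0367  0.0354] [313. 286.]
cartridge 0.75 [0.5603 0.3706 0.0397] [233. 133.]
cartridge 0.5 [0.6837 0.0971 0.0716] [350. 188.]
marker 0.84 [0.4175 0.1438 0.0107] [208. 241.]
pencil 0.77 [ 0.3976 -0.0936  0.009 ] [250. 358.]
offcut 0.68 [0.6792 0.1049 0.073 ] [346. 186.]
offcut 0.62 [0.5093 0.2544 0.0388] [231. 176.]
```

View pics/scene0.png

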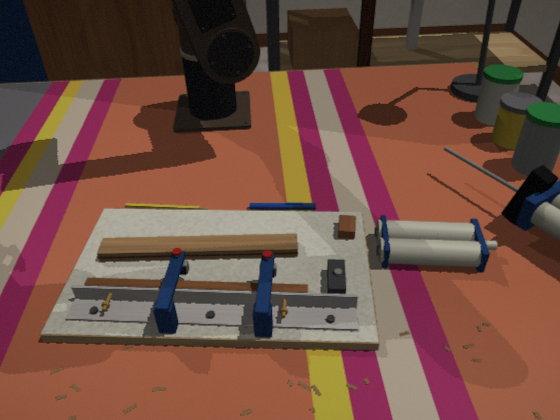

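View pics/side0.png

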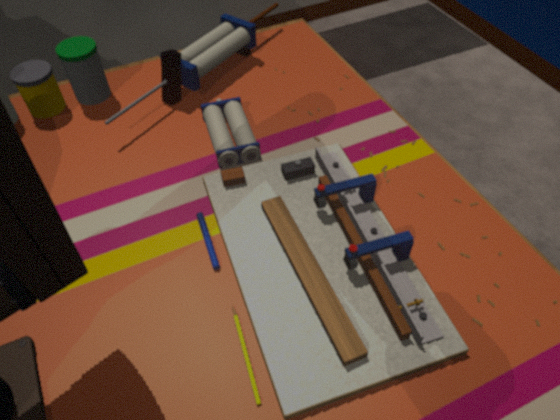

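The scene view has the lath at about (100–298, 245), the facing along y≈285, the hold-downs at (172, 290) and (265, 290), and the stop at (337, 275). I'll zoom in for precise corners.

Run:
```python
import cv2
a=cv2.imread('pics/scene0.png')[200:350,60:390]; cv2.imwrite('pics/sc.png',cv2.resize(a,(792,360),interpolation=cv2.INTER_CUBIC))
a=cv2.imread('pics/side0.png')[140:415,200:480]; cv2.imwrite('pics/sd.png',cv2.resize(a,(600,589),interpolation=cv2.INTER_CUBIC))
```

```text
(no output)
```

View pics/sc.png

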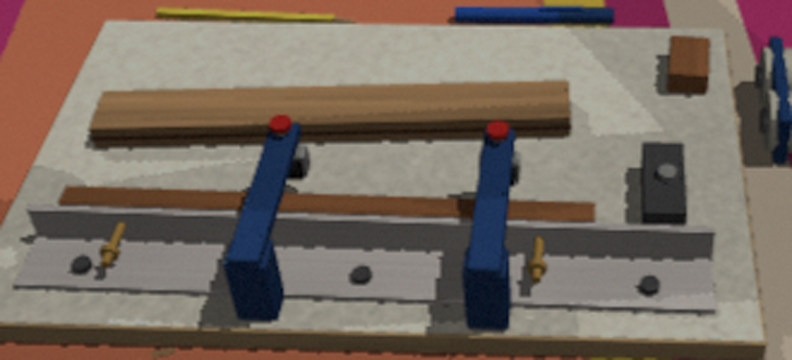

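View pics/sd.png

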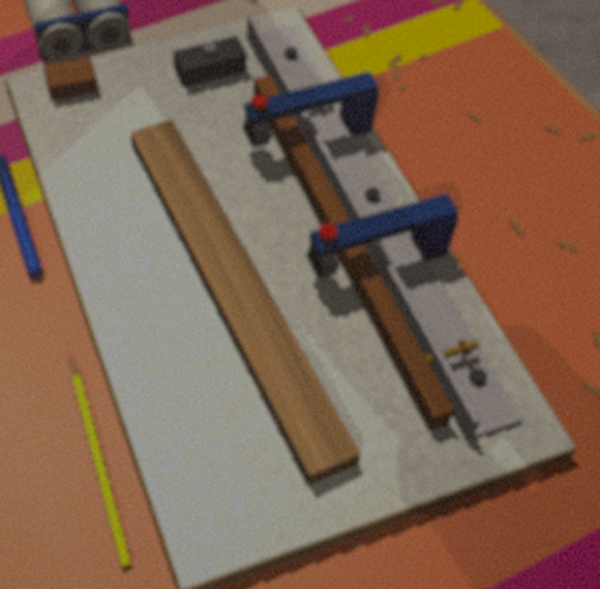

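Run:
```python
from h import *
np.set_printoptions(precision=4,suppress=True)
ps={'scene':shot('scene'),'side':shot('side')}
S={'scene':(2.4,60,200),'side':(600/280,200,140)}
P={'scene':dict(lath=(.038,[(103,93),(568,82),(570,122),(92,131)]),facing=(.042,[(63,187),(594,204)]),stop=(.042,[(643,143),(683,143),(685,212),(645,212)]),board=(.018,[(108,22),(727,30),(763,347),(0,325)]),roll=(.05,[(299,160),(513,168)]),knob=(.09,[(281,123),(498,129)]),railtop=(.042,[(30,207),(713,233)])),
'side':dict(lath=(.038,[(308,476),(132,137),(171,122),(357,458)]),facing=(.042,[(430,412),(256,82)]),stop=(.042,[(175,53),(240,40),(244,62),(180,78)]),board=(.018,[(180,587),(8,85),(292,10),(574,450)]),roll=(.05,[(320,258),(259,132)]),knob=(.09,[(328,232),(260,102)]),railtop=(.042,[(473,440),(250,20)]))}
for c in P:
  for k,(z,l) in P[c].items():
    s,a,b=S[c]; print(c,k,*[pix(ps[c],u/s+a,v/s+b,z)[:2] for u,v in l])
```

```text
scene lath [ 0.5217 -0.1702] [0.5401 0.1664] [0.582  0.1638] [ 0.5613 -0.1698]
scene facing [ 0.6181 -0.1758] [0.6634 0.1714]
scene stop [0.6111 0.2107] [0.6134 0.2377] [0.6752 0.2284] [0.673 0.203]
scene board [ 0.4123 -0.1932] [0.468  0.2991] [0.7636 0.2615] [ 0.7089 -0.1993]
scene roll [ 0.6148 -0.0201] [0.6346 0.1211]
scene knob [ 0.6208 -0.0256] [0.6386 0.1124]
scene railtop [ 0.6343 -0.1932] [0.6941 0.2428]
side lath [ 0.5151 -0.1714] [0.5335 0.1614] [0.5717 0.1621] [ 0.5519 -0.175 ]
side facing [ 0.615  -0.1696] [0.6604 0.1686]
side stop [0.6109 0.2351] [0.6733 0.2235] [0.6628 0.196 ] [0.6009 0.2038]
side board [ 0.4069 -0.1939] [0.4618 0.2888] [0.753  0.2604] [ 0.7004 -0.2306]
side roll [ 0.6095 -0.0271] [0.63   0.1084]
side knob [ 0.6092 -0.0314] [0.6277 0.1071]
side railtop [ 0.6295 -0.2   ] [0.6949 0.2436]
```

```bash
cat >> h.py <<'E'
from scipy.spatial.transform import Rotation as Ro
def goal(x,y,z,yaw_y,tilt=0):
    "tool y at yaw_y deg, z down, then tilt deg about tool y; prints the row from present pose"
    a=np.radians(yaw_y);Y=np.array([np.cos(a),np.sin(a),0]);Z=np.array([0,0,-1.]);X=np.cross(Y,Z)
    R=Ro.from_matrix(np.c_[X,Y,Z])*Ro.from_euler('y',tilt,degrees=True)
    s=ctrl.get_state();R0=Ro.from_quat(s['tcp_rot'])
    print('t',s['time'],'turn',(R0.inv()*R).as_rotvec(degrees=True).round(2),'shift',(R0.inv().apply(np.array([x,y,z])-s['eef_pos'])*1000).round(1))
E
python3 -c "
from h import *
goal(.547,-.004,.20,-3.3);goal(.547,-.004,.2,176.7)"
```

```text
t 1.3 turn [ -0.    -0.   -61.62] shift [ 493.7 -439.5   53.3]
t 1.3 turn [ -0.     0.   118.38] shift [ 493.7 -439.5   53.3]
```

Request:
{"op": "send_rows", "data": {"rows": "0 0 -30 240 -213 26 0.5; 0 0 -30 240 -213 26 0.5; 0 0 -30 240 -213 26 0.5; 0 0 -30 240 -213 26 0.5; 0 0 -30 240 -213 26 0.5; 0 0 -61.6 493.7 -439.5 53 0.5; 0 0 -61.6 493.7 -439.5 53 0.5; 0 0 -61.6 493.7 -439.5 53 0.5"}}

```text
time: 2.3
eef_pos: [0.4836, -0.1516, 0.2136]
tcp_rot: [0.725, 0.688, 0.0, 0.001]
contact_force: [0.7, 0.8, 0.7]
opening: 0.751
finger_force: 0.0
```

```bash
python3 -c "
from h import *
goal(.547,-.004,.20,-3.3)"
```

```text
t 2.3 turn [0.07 0.03 0.31] shift [150.7  55.6  13.6]
```

Request:
{"op": "send_rows", "data": {"rows": "0 0 0 150 55 14 0.5; 0 0 0 150 55 14 0.5; 0 0 0 150 55 14 0.5; 0 0 0 150 55 14 0.5; 0 0 0 150 55 14 0.5"}}

```text
time: 2.92
eef_pos: [0.5465, -0.0073, 0.1993]
tcp_rot: [0.727, 0.686, -0.0, 0.0]
contact_force: [0.2, 0.2, -0.7]
opening: 0.745
finger_force: 0.0
```

Run:
```python
from h import *
np.set_printoptions(precision=4,suppress=True)
goal(.547,-.004,.20,-3.3)
p=shot('wrist','w1.png');cv2.imwrite('pics/w1.png',cv2.resize(p['color'][:,:,::-1],(800,600)))
E=np.array(p['extrinsics']);print(-E[:3,:3].T@E[:3,3],E[:3,:3])
for t in ['rail','stop','holddown_left_roller','holddown_right_roller','lath','lath_end','jig']:
    for q in ctrl.look_for(p,t)[:2]: print(t,round(q['p'],2),world(p,q['position']),np.array(proj(p,world(p,q['position']))).round())
```

```text
t 2.925 turn [-0.    0.03 -0.01] shift [ 3.3  0.3 -0.7]
[0.5498 0.0625 0.3206] [[ 0.9983 -0.0588 -0.0006]
 [-0.0564 -0.9589  0.278 ]
 [-0.0169 -0.2775 -0.9606]]
rail 0.61 [0.664 0.028 0.031] [418. 142.]
holddown_left_roller 0.83 [0.6816 0.1032 0.0756] [477.  33.]
holddown_right_roller 0.78 [ 0.6621 -0.0293  0.0786] [436. 224.]
lath 0.66 [0.5434 0.0197 0.0391] [278. 161.]
lath_end 0.56 [0.545  0.0186 0.0381] [280. 162.]
jig 0.81 [0.5237 0.0219 0.0178] [256. 157.]
```

View pics/w1.png

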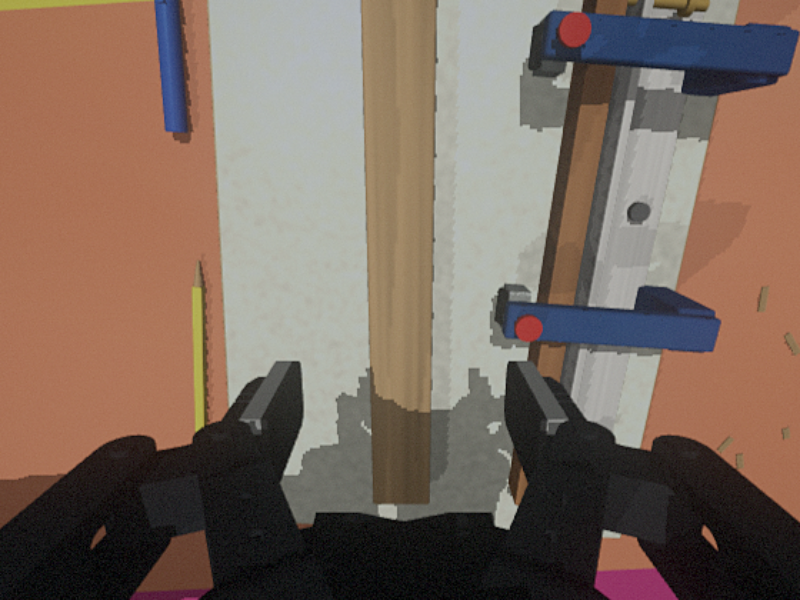

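The wrist view shows the lath running down the middle (columns 361–437 at the top), the facing edge at (577, 80)–(540, 300), and the knobs at (575, 29) and (529, 328).

Run:
```python
from h import *
np.set_printoptions(precision=4,suppress=True)
p=shot('wrist');k=1/1.42857
for n,z,l in [('lathL',.038,[(361,0),(374,500)]),('lathR',.038,[(437,0),(430,500)]),('facing',.042,[(577,80),(541,300)]),('knob',.09,[(575,29),(529,328)]),('board',.018,[(208,0),(229,380)])]:
    a=[pix(p,u*k,v*k,z)[:2] for u,v in l];d=a[1]-a[0];print(n,*a,'slope',d[0]/d[1])
```

```text
lathL [0.5324 0.1415] [ 0.5152 -0.17  ] slope 0.055321300307883674
lathR [0.5722 0.1391] [ 0.5547 -0.1724] slope 0.05630983288877922
facing [0.6457 0.0954] [ 0.6288 -0.0278] slope 0.13705741670332744
knob [0.6275 0.1103] [ 0.6093 -0.027 ] slope 0.13211235329739718
board [0.4455 0.1523] [ 0.4194 -0.081 ] slope 0.11169621158045696
```

Request:
{"op": "send_rows", "data": {"rows": "0 0 0 2 -2.5 60 0.5; 0 0 0 2 -2.5 110 0.5; 0 0 0 2 -2.5 140 0.5; 0 0 0 2 -2.5 150 0.5; 0 0 0 2 -2.5 155 0.5; 0 0 0 2 -2.5 157 0.5;0 0 0 2 -2.5 157 0.5;0 0 0 2 -2.5 157 0.5"}}

```text
time: 4.38
eef_pos: [0.5438, -0.0047, 0.0454]
tcp_rot: [0.727, 0.686, -0.001, -0.001]
contact_force: [-13.8, 1.0, 14.3]
opening: 0.747
finger_force: 0.0
```

Request:
{"op": "send_rows", "data": {"rows": "0 0 0 0 0 0 0; 0 0 0 0 0 0 -0.2; 0 0 0 0 0 0 -0.3; 0 0 0 0 0 0 -0.4; 0 0 0 0 0 0 -0.4; 0 0 0 0 0 0 -0.4", "grip_force": 20}}

```text
time: 5.12
eef_pos: [0.546, -0.0051, 0.0446]
tcp_rot: [0.727, 0.686, 0.001, 0.001]
contact_force: [-2.4, 1.0, 8.3]
opening: 0.46
finger_force: 21.0
```

Run:
```python
from h import *
s=ctrl.get_state();print(s['eef_pos'],s['contact_force'],s['opening'],s['finger_force'])
yaw=np.degrees(np.arctan(.132))
x,y,_=s['eef_pos'];e=np.array([np.sin(np.radians(yaw)),np.cos(np.radians(yaw))])
for d in (.04,.05): goal(x+d*e[0],y+d*e[1],.043,-yaw)
```

```text
[ 0.54603065 -0.00508015  0.04460784] [-2.40938813  1.02173611  8.25518336] 0.4599855289215053 21.01119339466095
t 5.125 turn [0.19 0.02 4.21] shift [39.9  2.9  1.6]
t 5.125 turn [0.19 0.02 4.21] shift [49.9  3.7  1.6]
```

Request:
{"op": "send_rows", "data": {"rows": "0 0 0 0 0 -1 -0.4; 0 0 0 0 0 -2 -0.4; 0 0 0 0 0 -2 -0.4"}}

```text
time: 5.5
eef_pos: [0.5448, -0.0049, 0.0447]
tcp_rot: [0.727, 0.686, 0.0, 0.0]
contact_force: [0.2, -0.1, 3.2]
opening: 0.459
finger_force: 20.5
```

Run:
```python
from h import *
p=shot('side')['color'][120:400,200:470,::-1];cv2.imwrite('pics/sd2.png',cv2.resize(p,(579,600),interpolation=cv2.INTER_CUBIC))
s=ctrl.get_state();print(s['eef_pos'],s['contact_force'],s['wrist_torque'])
```

```text
[ 0.54480523 -0.00489865  0.04468294] [ 0.01974715 -0.13267381  3.10210439] [-0.07095324 -0.11590106  0.01291044]
```

View pics/sd2.png

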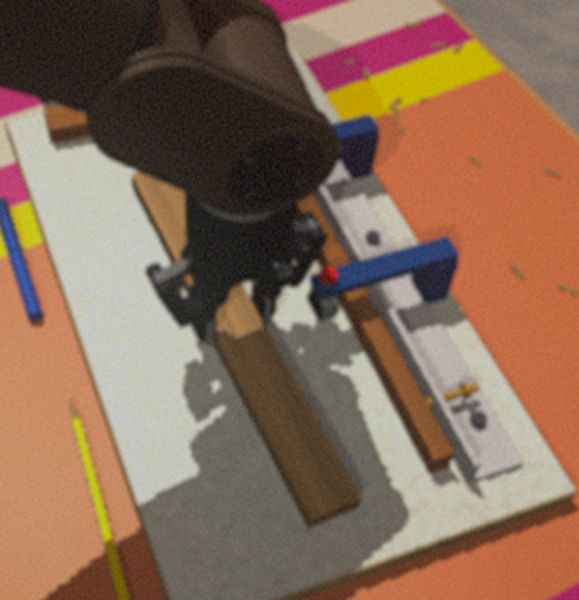

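The lath is gripped at mid-length, with the fingers clear in front of the right hold-down at (325, 275). Next I'll turn it and slide it.

Request:
{"op": "send_rows", "data": {"rows": "0 0 2 4 0.3 -1 -0.4; 0 0 4.2 12 0.9 -1 -0.4; 0 0 4.2 20 1.4 -1 -0.4; 0 0 4.2 28 2 -1 -0.4; 0 0 4.2 35 2.6 -1 -0.4; 0 0 4.2 35 2.6 -1 -0.4; 0 0 4.2 35 2.6 -1 -0.4"}}

```text
time: 6.42
eef_pos: [0.5486, 0.0301, 0.045]
tcp_rot: [0.752, 0.659, -0.0, -0.0]
contact_force: [-0.7, -0.2, -0.9]
opening: 0.458
finger_force: 20.3
```

Run:
```python
from h import *
np.set_printoptions(precision=4,suppress=True)
s=ctrl.get_state();print(s['eef_pos'],s['contact_force'],s['wrist_torque'])
p=shot('wrist','w2.png')
cv2.imwrite('pics/w2.png',cv2.resize(p['color'][:,:,::-1],(800,600),interpolation=cv2.INTER_CUBIC))
for t in ['stop','lath_end','lath']:
  for q in ctrl.look_for(p,t)[:2]: print(t,round(q['p'],2),world(p,q['position']))
```

```text
[0.5486 0.0301 0.045 ] [-0.6647 -0.2298 -0.9253] [-0.055   0.0291  0.0156]
stop 0.68 [0.644  0.0405 0.0431]
lath_end 0.56 [0.5507 0.0782 0.0355]
lath 0.66 [0.6415 0.0396 0.0416]
lath 0.57 [0.5529 0.0827 0.039 ]
```

View pics/w2.png

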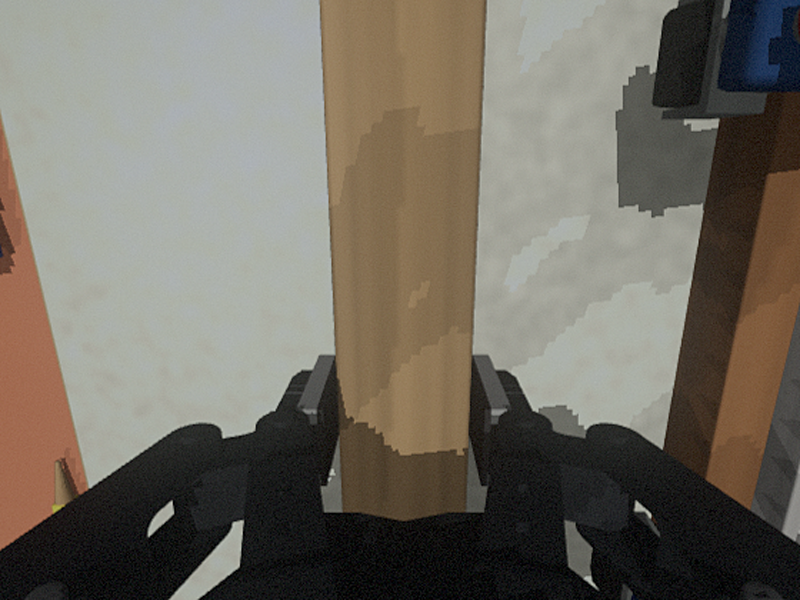

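Run:
```python
from h import *
p=shot('wrist');k=.7
for n,z,l in [('lathL',.038,[(321,0),(342,490)]),('lathR',.038,[(487,0),(467,490)]),('ftop',.042,[(777,130),(706,490)]),('fbot',.018,[(720,125),(666,450)])]:
    a=[pix(p,u*k,v*k,z)[:2] for u,v in l];d=a[1]-a[0];print(n,*a,'slope',d[0]/d[1])
```

```text
lathL [0.54248135 0.13688269] [5.24307436e-01 3.50679572e-05] slope 0.13280401628740068
lathR [0.58168962 0.13164569] [ 0.56379593 -0.00521365] slope 0.13074507507729796
ftop [0.64963218 0.09278136] [ 0.6367054 -0.0116849] slope 0.12374123019774848
fbot [0.65070423 0.09520722] [ 0.63709706 -0.01396362] slope 0.12464112367917188
```

Request:
{"op": "send_rows", "data": {"rows": "0 0 0 3 0 0 -0.4; 0 0 0 6 0 0 -0.4; 0 0 0 7 0 0 -0.4; 0 0 0 7.5 0 0 -0.4;0 0 0 8 0 0 -0.4;0 0 0 8 0 0 -0.4"}}

```text
time: 7.42
eef_pos: [0.5499, 0.038, 0.0452]
tcp_rot: [0.752, 0.659, -0.0, -0.0]
contact_force: [0.5, 0.6, -1.8]
opening: 0.461
finger_force: 20.3
```

Request:
{"op": "send_rows", "data": {"rows": "0 0 0 0.6 0 0 -0.4; 0 0 0 1.2 0 0 -0.4; 0 0 0 1.8 0 0 -0.4; 0 0 0 2.4 0 0 -0.4; 0 0 0 2.4 0 0 -0.4"}}

```text
time: 8.05
eef_pos: [0.5502, 0.0404, 0.0453]
tcp_rot: [0.752, 0.659, 0.0, 0.0]
contact_force: [0.8, 0.2, -1.2]
opening: 0.459
finger_force: 20.3
```

Run:
```python
from h import *
p=shot('scene')['color'][200:350,60:390,::-1];cv2.imwrite('pics/sc2.png',cv2.resize(p,(792,360),interpolation=cv2.INTER_CUBIC))
```

```text
(no output)
```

View pics/sc2.png

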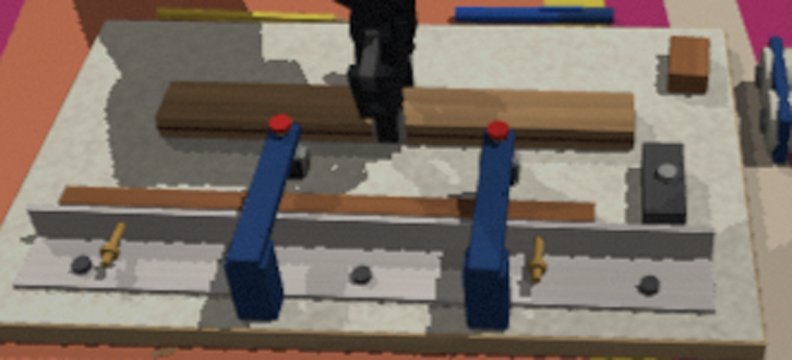

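Run:
```python
from h import *
p=shot('scene');b=np.arctan(.128);e=np.array([np.sin(b),np.cos(b)]);n=np.array([np.cos(b),-np.sin(b)])
for nm,z,u,v in [('endfar',.038,632,93),('endnear',.038,634,132),('stopfar',.042,643,143),('stopnear',.042,645,212),('facR',.042,63,187),('facL',.042,594,204),('lathRnear',.038,158,128)]:
    a=pix(p,u/2.4+60,v/2.4+200,z)[:2];print(nm,a,'s',a@e,'n',a@n)
s=ctrl.get_state();a=s['eef_pos'][:2];print('tcp s,n',a@e,a@n,'end if centred',a@e+.17)
for y in (135,250): pass
```

```text
endfar [0.55605276 0.21093536] s 0.2798270791690365 n 0.524771571713698
endnear [0.59583664 0.20684386] s 0.2808198180665257 n 0.5647529624198818
stopfar [0.61105598 0.21073017] s 0.2866069915591967 n 0.5793557223026258
stopnear [0.67302342 0.2030295 ] s 0.28683628647266685 n 0.6417993876919561
facR [ 0.61808013 -0.17578952] s -0.09589289665101489 n 0.6353971574721059
facL [0.66339247 0.17138328] s 0.25422337739067324 n 0.6362643112784311
lathRnear [ 0.56237563 -0.12396616] s -0.05156140497680835 n 0.5735637533594572
tcp s,n 0.10989502683030763 0.5406576348364273 end if centred 0.27989502683030765
```

The lath is parallel but still sits about 70 mm from the facing. Its end, around (633, 110), doesn't yet overlap the stop at (643, 143–212). I'll shift it towards the rail, short of the rollers, before feeling for the stop.

Request:
{"op": "send_rows", "data": {"rows": "0 0 -0.25 0 4 0 -0.4; 0 0 -0.25 0 10 0 -0.4; 0 0 -0.25 0 16 0 -0.4; 0 0 -0.25 0 21 0 -0.4; 0 0 -0.25 0 25 0 -0.4; 0 0 -0.25 0 25 0 -0.4; 0 0 -0.25 1 25 0 -0.4; 0 0 -0.25 2 25 0 -0.4"}}

```text
time: 9.15
eef_pos: [0.575, 0.0392, 0.0451]
tcp_rot: [0.75, 0.661, -0.0, -0.0]
contact_force: [0.1, 0.2, -1.3]
opening: 0.464
finger_force: 20.3
```

Request:
{"op": "send_rows", "data": {"rows": "0 0 0 0.6 0 0 -0.4; 0 0 0 1.2 0 0 -0.4; 0 0 0 1.8 0 0 -0.4; 0 0 0 1.8 0 0 -0.4"}}

```text
time: 9.65
eef_pos: [0.5755, 0.0409, 0.0452]
tcp_rot: [0.75, 0.661, -0.0, -0.0]
contact_force: [-0.3, -0.2, -1.7]
opening: 0.463
finger_force: 20.3
```

Request:
{"op": "send_rows", "data": {"rows": "0 0 0 0.5 0 0 -0.4; 0 0 0 1 0 0 -0.4; 0 0 0 1 0 0 -0.4"}}

```text
time: 10.02
eef_pos: [0.5757, 0.0417, 0.0453]
tcp_rot: [0.75, 0.661, -0.0, 0.0]
contact_force: [0.1, -0.8, -1.5]
opening: 0.461
finger_force: 20.3
```

Request:
{"op": "send_rows", "data": {"rows": "0 0 0 0.5 0 0 -0.4; 0 0 0 1 0 0 -0.4; 0 0 0 1 0 0 -0.4"}}

```text
time: 10.4
eef_pos: [0.5757, 0.0418, 0.0452]
tcp_rot: [0.75, 0.661, -0.001, 0.001]
contact_force: [-0.8, -5.2, -1.1]
opening: 0.462
finger_force: 20.4
```

Request:
{"op": "send_rows", "data": {"rows": "0 0 0 0.5 0 0 -0.4; 0 0 0 0.8 0 0 -0.4; 0 0 0 0.8 0 0 -0.4"}}

```text
time: 10.78
eef_pos: [0.5757, 0.0418, 0.0453]
tcp_rot: [0.75, 0.661, -0.001, 0.001]
contact_force: [-1.0, -7.3, -0.9]
opening: 0.463
finger_force: 20.4
```

The stop is touched (y≈0.0417, about 4 N/mm). I'll relieve the force, release and lift.

Request:
{"op": "send_rows", "data": {"rows": "0 0 0 -0.8 0 0 -0.4; 0 0 0 -1.6 0 0 -0.4; 0 0 0 -1.6 0 0.5 -0.2; 0 0 0 -1.6 0 0.5 0; 0 0 0 -1.6 0 0.5 0.1; 0 0 0 -1.6 0 0.5 0.15"}}

```text
time: 11.52
eef_pos: [0.5758, 0.0425, 0.0449]
tcp_rot: [0.75, 0.661, 0.0, -0.0]
contact_force: [-0.2, 0.1, -0.2]
opening: 0.58
finger_force: 0.0
```

Run:
```python
from h import *
s=ctrl.get_state();print(s['eef_pos'],s['contact_force'],s['opening'],s['qpos'])
```

```text
[0.57581299 0.04251001 0.04487118] [-0.16670023  0.115291   -0.19344999] 0.580103627226868 [-1.02170937e-01  3.34804260e-01  1.94061966e+00  6.78030491e-04
  8.65753093e-01  2.40169763e-02]
```

Request:
{"op": "send_rows", "data": {"rows": "0 0 0 0 0 -30 0.15; 0 0 0 0 0 -75 0.15; 0 0 10 0 -20 -75 0.15; 0 0 20 0 -44 -75 0.15; 0 0 30 0 -44 -75 0.15; 0 0 40 0 -44 -75 0.15; 0 0 50 0 -44 -75 0.15; 0 0 60 0 -44 -75 0.15"}}

```text
time: 12.52
eef_pos: [0.532, 0.0479, 0.1198]
tcp_rot: [0.981, 0.194, 0.0, -0.0]
contact_force: [-0.5, 0.1, 0.1]
opening: 0.577
finger_force: 0.0
```

Run:
```python
from h import *
b=np.degrees(np.arctan(.128))
goal(.5328,.0508,.11,-90-b,15);goal(.5328,.0508,.043,-90-b,15)
```

```text
t 12.525 turn [-3.91 14.64 29.53] shift [ 1.8 -2.4  9.8]
t 12.525 turn [-3.91 14.64 29.53] shift [ 1.8 -2.4 76.8]
```

Request:
{"op": "send_rows", "data": {"rows": "-3.9 14.6 29.5 1.8 -2.4 10 0.05; -3.9 14.6 29.5 1.8 -2.4 10 0.05; -3.9 14.6 29.5 1.8 -2.4 10 0.05; -3.9 14.6 29.5 1.8 -2.4 10 0.05; -3.9 14.6 29.5 1.8 -2.4 40 0.05; -3.9 14.6 29.5 1.8 -2.4 60 0.05; -3.9 14.6 29.5 1.8 -2.4 72 0.05; -3.9 14.6 29.5 1.8 -2.4 72 0.05"}}

```text
time: 13.52
eef_pos: [0.5325, 0.0505, 0.047]
tcp_rot: [0.99, -0.06, 0.129, 0.008]
contact_force: [0.6, 0.2, 0.3]
opening: 0.526
finger_force: 0.0
```

Run:
```python
from h import *
b=np.degrees(np.arctan(.128))
s=ctrl.get_state();print(s['eef_pos'],s['contact_force'],s['opening'])
goal(.5328,.0508,.043,-90-b,15)
B=np.radians(b);n=np.array([np.cos(B),-np.sin(B),0]);R=Ro.from_quat(s['tcp_rot']);print('n in tool',R.inv().apply(n),'z up in tool',R.inv().apply([0,0,1]))
p=shot('side')['color'][120:400,200:470,::-1];cv2.imwrite('pics/sd3.png',cv2.resize(p,(579,600),interpolation=cv2.INTER_CUBIC))
```

```text
[0.5325071  0.05052468 0.04702731] [0.57006958 0.24873274 0.29510532] 0.5258348272477101
t 13.525 turn [-0.06  0.17  0.4 ] shift [-0.8 -0.3  4. ]
n in tool [0.96667195 0.00708067 0.25592031] z up in tool [ 2.55921542e-01  7.47152536e-04 -9.66697267e-01]
```

View pics/sd3.png

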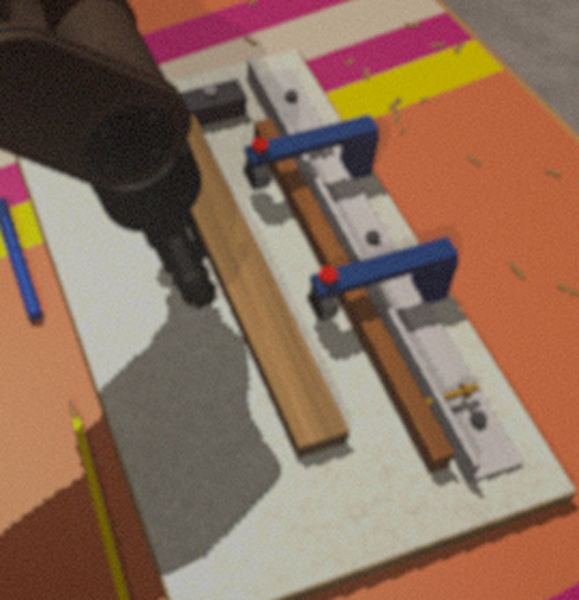

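The lath is parallel at the stop, and the open fingers are behind it, between the hold-downs. Now to lower and push.

Request:
{"op": "send_rows", "data": {"rows": "0 0 0.4 -1 0 3.9 0.05; 0 0 0.4 -1 0 3.9 0.05; 0 0 0.4 2.9 0 4.9 0.05; 0 0 0.4 5.8 0 5.7 0.05; 0 0 0.4 7.7 0 6.2 0.05; 0 0 0.4 9.6 0 6.7 0.05; 0 0 0.4 12.5 0 7.5 0.05; 0 0 0.4 14.4 0 8 0.05"}}

```text
time: 14.58
eef_pos: [0.5487, 0.0486, 0.0437]
tcp_rot: [0.989, -0.063, 0.13, 0.008]
contact_force: [-0.4, -0.3, -0.4]
opening: 0.526
finger_force: 0.2
```

Request:
{"op": "send_rows", "data": {"rows": "0 0 0 1.9 0 0.5 0.05; 0 0 0 3.8 0 1 0.05; 0 0 0 5.8 0 1.5 0.05; 0 0 0 5.8 0 1.5 0.05"}}

```text
time: 15.08
eef_pos: [0.5548, 0.0478, 0.0439]
tcp_rot: [0.989, -0.063, 0.13, 0.008]
contact_force: [-0.7, 0.1, -0.1]
opening: 0.522
finger_force: 0.0
```

Request:
{"op": "send_rows", "data": {"rows": "0 0 0 1.9 0 0.5 0.05; 0 0 0 3.8 0 1 0.05; 0 0 0 5.8 0 1.5 0.05; 0 0 0 5.8 0 1.5 0.05"}}

```text
time: 15.58
eef_pos: [0.5597, 0.0472, 0.0434]
tcp_rot: [0.99, -0.063, 0.129, 0.008]
contact_force: [-4.7, 0.6, 1.9]
opening: 0.527
finger_force: 2.0
```

Request:
{"op": "send_rows", "data": {"rows": "0 0 0 1.9 0 0.5 0.05; 0 0 0 3.8 0 1 0.05; 0 0 0 5.8 0 1.5 0.05; 0 0 0 5.8 0 1.5 0.05"}}

```text
time: 16.08
eef_pos: [0.5667, 0.0463, 0.0438]
tcp_rot: [0.989, -0.063, 0.13, 0.008]
contact_force: [-2.4, 0.6, 0.2]
opening: 0.523
finger_force: 1.0
```

Request:
{"op": "send_rows", "data": {"rows": "0 0 0 1.9 0 0.5 0.05; 0 0 0 3.8 0 1 0.05; 0 0 0 5.8 0 1.5 0.05; 0 0 0 5.8 0 1.5 0.05"}}

```text
time: 16.58
eef_pos: [0.5727, 0.0455, 0.044]
tcp_rot: [0.989, -0.063, 0.13, 0.008]
contact_force: [-1.7, -0.1, -0.7]
opening: 0.527
finger_force: 0.7
```

Request:
{"op": "send_rows", "data": {"rows": "0 0 0 1 0 0.25 0.05; 0 0 0 1.9 0 0.5 0.05; 0 0 0 2.9 0 0.75 0.05; 0 0 0 2.9 0 0.75 0.05"}}

```text
time: 17.08
eef_pos: [0.5755, 0.0451, 0.044]
tcp_rot: [0.989, -0.063, 0.13, 0.008]
contact_force: [-1.4, -0.4, -1.8]
opening: 0.524
finger_force: 0.8
```

Run:
```python
from h import *
p=shot('scene');q=shot('side');w=shot('wrist')
cv2.imwrite('pics/raw_sc.png',p['color'][:,:,::-1]);cv2.imwrite('pics/raw_sd.png',q['color'][:,:,::-1]);cv2.imwrite('pics/raw_w.png',w['color'][:,:,::-1])
a=cv2.resize(p['color'][235:315,80:380],(800,213),interpolation=cv2.INTER_CUBIC)
b=cv2.resize(q['color'][150:350,260:440],(342,380),interpolation=cv2.INTER_CUBIC)
c=cv2.resize(w['color'],(450,338));r=np.zeros((380,800,3),np.uint8);r[:,:342]=b;r[:338,346:796]=c
cv2.imwrite('pics/m.png',np.vstack([a,r])[:,:,::-1])
```

```text
(no output)
```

View pics/m.png

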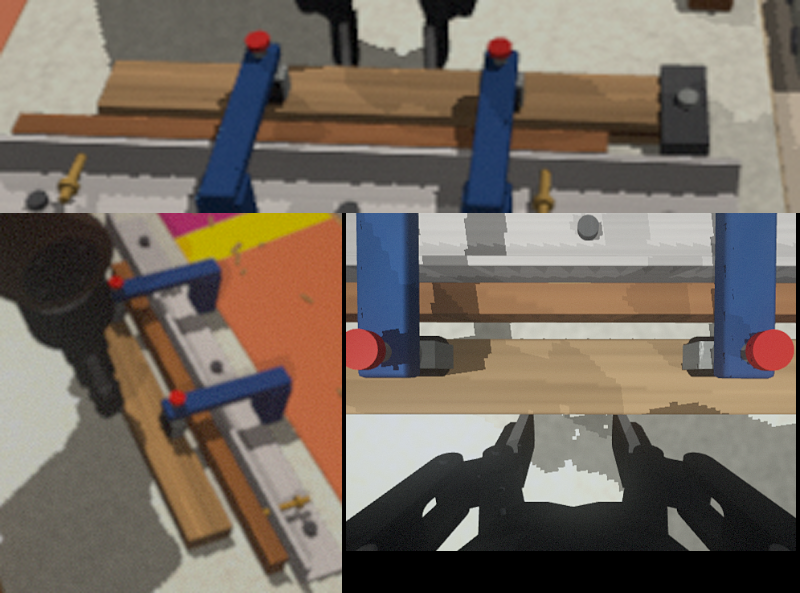

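The lath is under both rollers, parallel, with its end at the stop, and about 10 mm short of the facing. I'll close in gently.

Request:
{"op": "send_rows", "data": {"rows": "0 0 0 1 0 0.25 0.05; 0 0 0 1.9 0 0.5 0.05; 0 0 0 2.9 0 0.75 0.05; 0 0 0 3.9 0 1 0.05; 0 0 0 4.8 0 1.25 0.05; 0 0 0 5.3 0 1.4 0.05; 0 0 0 5.8 0 1.5 0.05; 0 0 0 5.8 0 1.5 0.05"}}

```text
time: 18.23
eef_pos: [0.5814, 0.0444, 0.044]
tcp_rot: [0.989, -0.063, 0.13, 0.008]
contact_force: [-2.2, 0.8, -0.8]
opening: 0.523
finger_force: 0.9
```

Request:
{"op": "send_rows", "data": {"rows": "0 0 0 0.5 0 0.13 0.05; 0 0 0 1 0 0.26 0.05; 0 0 0 1.5 0 0.4 0.05; 0 0 0 1.5 0 0.4 0.05"}}

```text
time: 18.73
eef_pos: [0.5829, 0.0442, 0.044]
tcp_rot: [0.989, -0.063, 0.13, 0.008]
contact_force: [-1.7, -0.3, -0.2]
opening: 0.526
finger_force: 1.0
```

Request:
{"op": "send_rows", "data": {"rows": "0 0 0 0.5 0 0.13 0.05; 0 0 0 1 0 0.26 0.05; 0 0 0 1.5 0 0.4 0.05; 0 0 0 1.5 0 0.4 0.05"}}

```text
time: 19.23
eef_pos: [0.5845, 0.044, 0.044]
tcp_rot: [0.989, -0.063, 0.13, 0.008]
contact_force: [-1.8, 0.0, -0.6]
opening: 0.522
finger_force: 1.0
```

Request:
{"op": "send_rows", "data": {"rows": "0 0 0 0.5 0 0.13 0.05; 0 0 0 1 0 0.26 0.05; 0 0 0 1 0 0.26 0.05"}}

```text
time: 19.6
eef_pos: [0.5855, 0.0438, 0.044]
tcp_rot: [0.989, -0.063, 0.13, 0.008]
contact_force: [-3.1, -0.0, 0.9]
opening: 0.527
finger_force: 1.0
```

Now single steps, checking the force after each.

Request:
{"op": "send_rows", "data": {"rows": "0 0 0 0.5 0 0.13 0.05; 0 0 0 1 0 0.26 0.05; 0 0 0 1 0 0.26 0.05"}}

```text
time: 19.98
eef_pos: [0.5865, 0.0437, 0.044]
tcp_rot: [0.989, -0.063, 0.13, 0.008]
contact_force: [-2.4, 1.2, -0.9]
opening: 0.526
finger_force: 1.0
```

Request:
{"op": "send_rows", "data": {"rows": "0 0 0 0.5 0 0.13 0.05; 0 0 0 1 0 0.26 0.05; 0 0 0 1.5 0 0.4 0.05; 0 0 0 1.5 0 0.4 0.05"}}

```text
time: 20.48
eef_pos: [0.5873, 0.0436, 0.0439]
tcp_rot: [0.99, -0.063, 0.129, 0.008]
contact_force: [-5.8, 0.6, 2.2]
opening: 0.523
finger_force: 2.7
```

Request:
{"op": "send_rows", "data": {"rows": "0 0 0 0.4 0 0.1 0.05; 0 0 0 0.7 0 0.2 0.05; 0 0 0 0.7 0 0.2 0.05"}}

```text
time: 20.85
eef_pos: [0.5874, 0.0436, 0.0437]
tcp_rot: [0.99, -0.063, 0.128, 0.008]
contact_force: [-7.1, -0.2, 3.3]
opening: 0.522
finger_force: 3.7
```

Request:
{"op": "send_rows", "data": {"rows": "0 0 0 0.4 0 0.1 0.05; 0 0 0 0.8 0 0.2 0.05; 0 0 0 0.8 0 0.2 0.05"}}

```text
time: 21.22
eef_pos: [0.5875, 0.0437, 0.0433]
tcp_rot: [0.99, -0.063, 0.127, 0.008]
contact_force: [-8.8, 0.9, 4.9]
opening: 0.529
finger_force: 4.6
```

Request:
{"op": "send_rows", "data": {"rows": "0 0 0 0.5 0 -0.1 0.05; 0 0 0 0.9 0 -0.3 0.05; 0 0 0 0.9 0 -0.3 0.05; 0 0 0 0.9 0 -0.3 0.05"}}

```text
time: 21.72
eef_pos: [0.5876, 0.0437, 0.0434]
tcp_rot: [0.99, -0.063, 0.126, 0.008]
contact_force: [-9.9, 0.1, 4.7]
opening: 0.525
finger_force: 5.1
```

Request:
{"op": "send_rows", "data": {"rows": "0 0 0 0.5 0 0 0.05; 0 0 0 0.7 0 -0.1 0.05; 0 0 0 0.7 0 -0.1 0.05; 0 0 0 0.7 0 -0.1 0.05; 0 0 0 0.7 0 -0.1 0.05"}}

```text
time: 22.35
eef_pos: [0.5877, 0.0436, 0.0434]
tcp_rot: [0.99, -0.063, 0.125, 0.008]
contact_force: [-12.2, 0.3, 6.0]
opening: 0.527
finger_force: 5.9
```

Run:
```python
from h import *
p=shot('scene');g=p['color']
print(proj(p,[.65,.2,.04]))
for r in (266,269,272,275,278,281): print(r,[tuple(int(v) for v in g[r,c]) for c in range(318,338,1)])
```

```text
[np.float64(324.6502923210654), np.float64(278.3598323006306)]
266 [(190, 187, 171), (192, 189, 173), (191, 188, 172), (192, 189, 174), (191, 189, 173), (190, 186, 171), (187, 185, 169), (187, 183, 167), (178, 174, 159), (115, 113, 105), (59, 58, 58), (67, 66, 67), (67, 66, 65), (65, 64, 64), (67, 65, 65), (66, 66, 66), (68, 68, 66), (66, 66, 64), (67, 66, 66), (65, 64, 65)]
269 [(153, 120, 83), (153, 120, 82), (152, 119, 81), (153, 119, 82), (153, 120, 83), (157, 121, 83), (159, 124, 85), (159, 123, 85), (148, 115, 80), (96, 75, 54), (57, 56, 57), (67, 67, 67), (66, 67, 66), (68, 68, 66), (66, 64, 64), (67, 68, 68), (83, 82, 81), (107, 107, 105), (115, 116, 112), (114, 116, 111)]
272 [(144, 113, 78), (144, 113, 78), (145, 112, 78), (144, 113, 79), (145, 113, 79), (143, 111, 76), (143, 111, 76), (145, 114, 79), (106, 83, 57), (50, 42, 29), (54, 54, 54), (65, 67, 66), (66, 66, 66), (66, 65, 64), (50, 51, 49), (34, 35, 35), (60, 62, 60), (93, 94, 90), (108, 108, 104), (113, 114, 110)]
275 [(139, 108, 74), (138, 108, 74), (137, 107, 74), (138, 107, 74), (138, 108, 75), (141, 110, 77), (143, 112, 78), (147, 114, 81), (144, 112, 78), (96, 75, 53), (53, 53, 51), (63, 63, 62), (65, 65, 66), (63, 62, 63), (62, 63, 63), (65, 64, 65), (49, 50, 50), (43, 43, 43), (48, 49, 47), (50, 48, 48)]
278 [(136, 106, 74), (130, 102, 71), (131, 101, 70), (138, 108, 74), (144, 113, 78), (143, 111, 75), (135, 106, 73), (130, 102, 70), (100, 77, 52), (50, 39, 27), (47, 47, 47), (58, 59, 59), (59, 59, 59), (57, 57, 57), (58, 56, 57), (54, 55, 55), (58, 59, 58), (57, 57, 57), (57, 57, 57), (55, 54, 55)]
281 [(121, 95, 66), (122, 94, 65), (122, 95, 65), (121, 94, 64), (122, 95, 66), (121, 94, 63), (123, 95, 66), (123, 95, 66), (123, 95, 66), (82, 64, 45), (47, 46, 45), (52, 53, 54), (59, 59, 60), (57, 56, 56), (55, 57, 56), (56, 56, 56), (56, 56, 55), (59, 57, 59), (59, 58, 58), (58, 57, 57)]
```

Request:
{"op": "send_rows", "data": {"rows": "0 0 0 -1 0 -0.1 0.05; 0 0 0 -2 0 -0.3 0.05; 0 0 0 -3 0 -0.6 0.05; 0 0 0 -4 0 -0.9 0.05; 0 0 0 -6 0 -1.5 0.05; 0 0 0 -12 0 -3 0.05; 0 0 0 -25 0 -7 0.05; 0 0 0 -25 0 -7 0.05"}}

```text
time: 23.4
eef_pos: [0.5639, 0.0467, 0.0449]
tcp_rot: [0.99, -0.063, 0.129, 0.008]
contact_force: [0.1, -0.4, 0.2]
opening: 0.527
finger_force: 0.0
```

Run:
```python
from h import *
np.set_printoptions(precision=4,suppress=True)
s=ctrl.get_state();print(s['time'],s['eef_pos'],s['contact_force'])
g=shot('scene')['color'].astype(int);o=cv2.imread('pics/raw_sc.png')[:,:,::-1].astype(int)
for r in (269,275,281): print([int(v) for v in g[r,324:331,0]])
# gap between lath front edge and facing: columns profile
for c in (130,150,200,220,240,290,300): print(c,[int(v) for v in g[262:300,c,0]])
w=shot('wrist');g=w['color']
cv2.imwrite('pics/raw_w2.png',g[:,:,::-1])
```

```text
23.4 [0.5639 0.0467 0.0449] [ 0.0509 -0.38    0.188 ]
[137, 138, 130, 82, 45, 58, 61]
[124, 123, 124, 82, 46, 55, 57]
[120, 122, 120, 80, 43, 55, 56]
130 [177, 150, 146, 148, 155, 160, 153, 147, 148, 144, 135, 129, 135, 138, 136, 135, 140, 134, 124, 124, 124, 123, 119, 110, 98, 149, 159, 116, 71, 70, 69, 70, 72, 68, 69, 70, 71, 69]
150 [180, 149, 145, 148, 150, 154, 159, 153, 150, 149, 144, 133, 134, 137, 135, 135, 136, 133, 127, 128, 131, 128, 125, 123, 110, 100, 174, 158, 81, 70, 70, 72, 71, 74, 70, 73, 71, 71]
200 [100, 130, 182, 157, 152, 150, 149, 147, 143, 147, 154, 155, 149, 142, 142, 141, 130, 116, 121, 122, 114, 117, 118, 115, 116, 119, 118, 125, 173, 159, 69, 73, 72, 71, 71, 72, 71, 73]
220 [111, 171, 165, 144, 136, 133, 133, 148, 141, 138, 143, 154, 155, 149, 143, 145, 142, 138, 130, 120, 133, 136, 134, 133, 132, 128, 115, 101, 154, 165, 121, 74, 75, 71, 72, 75, 71, 72]
240 [105, 132, 189, 178, 136, 135, 132, 135, 145, 141, 139, 144, 154, 156, 150, 146, 148, 143, 137, 136, 124, 122, 121, 124, 128, 132, 127, 117, 106, 180, 163, 85, 76, 75, 72, 76, 74, 73]
290 [190, 189, 190, 192, 182, 156, 138, 130, 127, 125, 126, 124, 121, 124, 133, 131, 132, 128, 124, 122, 119, 121, 116, 108, 104, 109, 117, 119, 119, 114, 115, 155, 147, 70, 75, 72, 73, 73]
300 [189, 189, 190, 190, 189, 180, 143, 130, 128, 127, 124, 122, 118, 122, 133, 130, 131, 129, 126, 122, 116, 114, 111, 113, 115, 118, 119, 121, 119, 106, 90, 152, 139, 81, 72, 71, 72, 74]
```

```bash
python3 -c "
from plant import ctrl
print(ctrl.sign_off())"
```

```text
the job is handed in; nothing more can be done
None
```

I handed the job in at about 23 s with the lath flush along the facing, its left end at the stop, under both rollers and released. The last press read about 12 N at the tool and the touch on the stop about 7 N; the final images show no visible gap, but the judge returned no verdict.

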